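# Close up the solder fume box and hold its filter panel on the seal

## Robot

A 7-joint arm with a two-finger parallel gripper is mounted at the origin on the work surface. World frame = base frame: x ahead of the robot, y to its left, z up, the work surface at z = 0. Lengths are in m, angles in rad, forces in N, time in s.
With the tool pointing down it reaches from about 0.4 to 0.875 m from the base axis. Payload 19.3 kg.
Tool frame: the origin (TCP) lies midway between the tips of the shut fingers; the grasp point (between the pads) lies 19 mm behind it; z points along the fingers, y is the line along which they close (so a half turn about z gives the same grasp; the last joint's range is limited). The gripper opens to 85 mm and grips with 20 to 120 N. Pads are 22 mm wide; open, the fingers measure 114 mm over their backs; the gripper's body (76 mm by 85 mm) begins 54 mm behind the grasp point. The pads swing forward as they close: fully open they stand 13 mm farther back than shut.
Start: joints at [1.204, 0.521, -0.036, 1.599, 0.021, 1.021, -0.113], TCP at [0.183, -0.598, 0.231] pointing down, gripper open.
Joint ranges: [-2.91, 2.91], [-0.3, 2.13], [-1.5, 1.42], [0.17, 2.43], [-1.26, 4.41], [0.16, 1.93], [-2.52, 2.52]. Speed limits (rad/s): [1.89, 1.89, 2.39, 2.39, 3.01, 3.01, 3.01].

## Interface

Orientations are given as a unit quaternion [x, y, z, w].
In Python, from bench import * gives the robot as it stands.
- The arm moves only by the shell command python3 -m inch 'ROWS' [FORCE]. ROWS is JSON, a list of rows, each an object with "rot": the turn, a rotation vector about the tool's x, y, z in degrees, a list of three; "slide": the shift along the tool's x, y, z in cm, a list of three; "jaw": the opening, from -1 (shut) to 1 (fully open). A call has 1 to 10 rows; each row is the pose to reach, as a shift and turn from the pose commanded when the call began, along the tool's axes at that moment; what a row does not reach only later rows make up. A row lasts 1/10 s, in which the tool goes at most 50 mm and 8.59 degrees, less where a joint would pass 70% of its speed; a pose out of reach is approached as far as the arm can. A call with a gripper value outside its range is refused whole. The fingers move at their own pace and stop on an object; FORCE is the grip in N (left out, the last holds). Time passes only in rows, so rows that repeat a pose let the fingers close. It gives the time, the measured TCP pose, the force, the opening and the grip force at its end, in the units of the state.
- sense(): the state, without advancing time (a new reading comes with each control period).
- snapshot(name): name is "scene" or "top" or "wrist"; returns a dict with "pixels" (480x640x3 uint8, blue, green, red), "fovy" (degrees; the focal length in pixels is half the picture's height over the tangent of half this angle, whatever the lens; pixels are square), "cx", "cy" (the principal point, pixels), "dist" ([k1, k2, p1, p2, k3] as OpenCV has them; the pictures are not rectified), "rvec" (rotation vector, rad) and "tvec" (3), from world to camera coordinates, as OpenCV has them; the wrist camera has in their place "tool_from_camera" (4x4, takes a point from camera to tool coordinates, whose origin is the TCP and whose axes are the flange's). Camera axes: x right, y down, z forward; pixel columns grow to the right and rows downward; lengths in m; the calibration is good to about 2 mm. A picture is of the moment at which its call begins: read the wrist's pose just before it. There is no depth.
- sign_off(): hands the job in; it is judged then, once.
The state is a dict: "time": time; "joint_pos": joint angles; "dq": joint speeds; "joint_torque": joint torques, N m; "ee_pos": TCP position; "orientation": TCP orientation; "wrist_force": force on the tool from outside, world axes, zero at the start; "torque": the same for the moment, N m; "width": opening from 0.0 (shut) to 1.0 (fully open); "gripper_force": force on a finger pad.
Only numpy, scipy, OpenCV 4.12 (cv2) and the standard library are available. Lean on these libraries where they do the work, as an engineer would, in place of code of your own. Each camera call takes 0.05 s, during which the arm holds its last target. There are 200 camera calls.

## Task

Get the solder fume box on the repair bench ready for its leak test. First push its front sash, the one with the orange handle, fully down; next turn the blue quarter-turn fastener on the roof clockwise until its white slot line lines up with the two red marks on the filter panel; then press that panel fully home against its seal and finish while still holding it pressed down: do not let go. Leave the tools and parts lying around the box alone.

Things in the scene. Friction and masses are not known exactly. Their poses are not given: they have to be found in the camera images.
- fume_box: Grey sheet-metal bench fume box, fixed to the bench: 280 deep (its x), 420 wide (its y), roof 200 above the bench. Origin: centre of its underside; x points from the sash (front, towards the robot) to the back, z up. On the roof a closed black duct stub, radius 44, 22 tall, centred at x +30, y +145.
- sash (a joint): Height of the clear sash at the front of the box, m: 0 = fully down (shut), up to 0.10 = raised; counterbalanced, and friction of about 6 N keeps it where it is left.
- sash_handle (a point): Centre of the sash's orange handle, a bar 124 long (along the box's y), 14 thick (x), 16 tall, that runs level 30 mm above the sash's top edge on two posts 110 mm apart (10 x 12 mm); moves with the sash. It lies at x -147, y 0 of the box, 238 above the bench when the sash is down. Axes as the box's.
- fastener (a joint): Angle of the quarter-turn fastener, rad, grows as it turns clockwise seen from above: 0 = its bar lies along the box's x, 1.571 = bar and white slot line along the box's y, in line with the two red marks (slot aligned). It turns on to 2.6 and has no click or stop at the aligned place; friction about 0.06 N m.
- fastener_grip (a point): Point on the fastener's axis in the middle of its blue bar grip: bar 48 long (along this point's x, which turns with it), 14 thick (its y), 32 tall, white line along its top, 14 mm above this point. The panel's upper face is 22 mm below this point; a black disc of radius 24, 4 mm high, lies under the bar. At x +30, y -40 of the box, 240 above the bench while the panel is up. z up.
- panel (a joint): How far the filter panel is pressed down, m: 0 = standing up off its rubber seal on springs, 0.008 = fully home. Springs push it back: about 2 N to start, 9 N at home. It goes home only while the fastener's slot is aligned (within about 0.13 rad); otherwise the fastener's pin stops it after about 0.5 mm. It may be pressed on its face or by pushing down on the gripped fastener bar.
- di_box: Bystander: loose off-white stage box 85 x 110 x 44 mm on the bench to the right (-y) of the fume box. Origin: centre of its underside.
- solder_spool: Bystander: copper-coloured solder spool, diameter 60, 50 tall, standing on the bench to the left (+y) of the fume box. Origin: centre of its underside.
- screwdriver: Bystander: screwdriver lying on the bench to the left of the fume box, nearer to the robot. Origin: under its middle, x along its shaft.
- panel_top (a point): Centre of the upper face of the aluminium filter panel on the roof, 168 (box's x) x 198 (box's y) x 4 mm; the fastener is mounted here, with a red mark 30 x 6 mm on either side of it, at 37 to 67 mm along the panel's y. 218 above the bench while the panel is up. Axes as the box's.

How it is judged:
On the way, in this order (a step that is already met when the one before it is completed fails the run):
1. the sash is fully down (within 6 mm) (value of joint sash below 0.006 m), for 0.2 s.
2. the fastener's slot is in line with the marks (within 0.2 rad) (value of joint fastener between 1.371 and 1.771 rad), for 0.2 s.
At the end, for the whole second after the job is handed in: The sash is down (within 8 mm), the fastener's slot is in line with the marks (within 0.2 rad), and the robot holds the panel pressed home (at least 6.5 of its 8 mm of travel, against its springs, robot in contact with more than 3 N) through the last second (all of step 2 and value of joint sash below 0.008 m and value of joint panel above 0.0065 m and contact force between any of the fingers, the arm and fume_box above 3 N); the arm keeps its last pose, push and grip.
It fails at once if the stage box is disturbed (moved 20 mm) (distance of di_box from where it was at the start of the episode above 0.02 m).
It fails at once if the solder spool is disturbed (moved 20 mm) (distance of solder_spool from where it was at the start of the episode above 0.02 m).
It fails at once if the screwdriver is disturbed (moved 20 mm) (distance of screwdriver from where it was at the start of the episode above 0.02 m).
It also fails if it takes over 43 s, if anything falls off the work surface, if the arm or the gripper's body presses on something with over 40 N, if the wrist force passes 120 N, or if a joint passes its speed limit or range.

## Working session

There is one attempt and no reset: what is moved stays moved. The work goes in short steps, Python scripts to look and compute and a shell command to move; the robot and the scene stay as the last step left them, time stands still between calls to the robot, and variables do not carry over. Pictures are saved under pics/ and viewed, at most 10 in all, crops included, and the job is handed in when it is done.

```bash
ls; mkdir -p pics; python3 - <<'E'
from bench import *
import cv2,numpy as np
s=sense();print(s)
ims=[]
for n in("scene","top"):
    d=snapshot(n);cv2.imwrite(f"pics/{n}0.png",d["pixels"]);np.save(f"pics/{n}0.npy",d,allow_pickle=True)
    print(n,{k:v for k,v in d.items() if k!="pixels"})
E
```

```text
pics
{'time': 0.0, 'joint_pos': array([ 1.20375493,  0.52202246, -0.03630919,  1.6000037 ,  0.02119957,
        1.02108708, -0.11280525]), 'dq': array([ 1.50225415e-04, -1.11708152e-03,  1.55873144e-04, -5.17963833e-05,
       -8.41011876e-05,  9.48536166e-04, -8.51787746e-04]), 'joint_torque': array([-3.93237533e-04, -9.27106333e+01,  1.97987035e+00, -3.69921720e+01,
        1.77666609e-02,  8.33297730e-03,  5.64147069e-05]), 'ee_pos': array([ 0.18267019, -0.59735958,  0.23072221]), 'orientation': array([ 9.89008009e-01,  1.47860866e-01, -1.27913782e-04, -5.53232090e-04]), 'wrist_force': array([-0.6720438 , -0.30029188,  0.35657539]), 'torque': array([0.0459171 , 0.02152015, 0.0753219 ]), 'gripper_force': 0.0, 'width': 1.004259285302021}
scene {'fovy': 51.54023577080137, 'cx': 326.3641168634835, 'cy': 236.62994640033585, 'dist': array([0.04604377, 0.        , 0.        , 0.        , 0.        ]), 'rvec': array([ 0.82324398, -2.9169951 ,  0.45222505]), 'tvec': array([0.51952846, 0.27067521, 1.18534589])}
top {'fovy': 44.60931773742885, 'cx': 316.96492805891046, 'cy': 242.15666138049178, 'dist': array([-0.14970348,  0.        ,  0.        ,  0.        ,  0.        ]), 'rvec': array([ 2.1427413 , -2.08748035,  0.21701121]), 'tvec': array([0.03331111, 0.58744075, 1.533913  ])}
```

View pics/scene0.png

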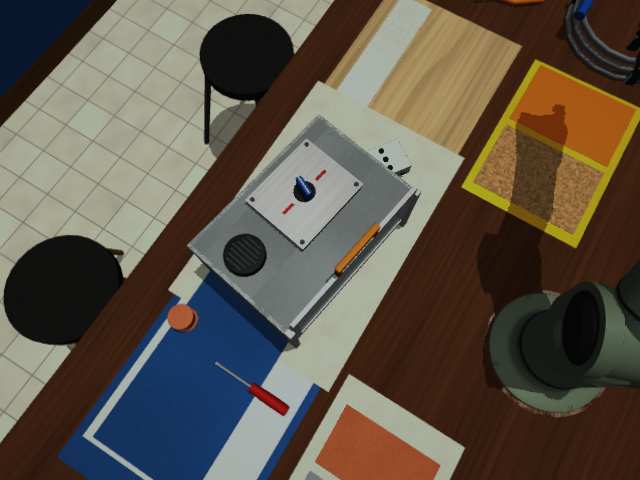

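View pics/top0.png

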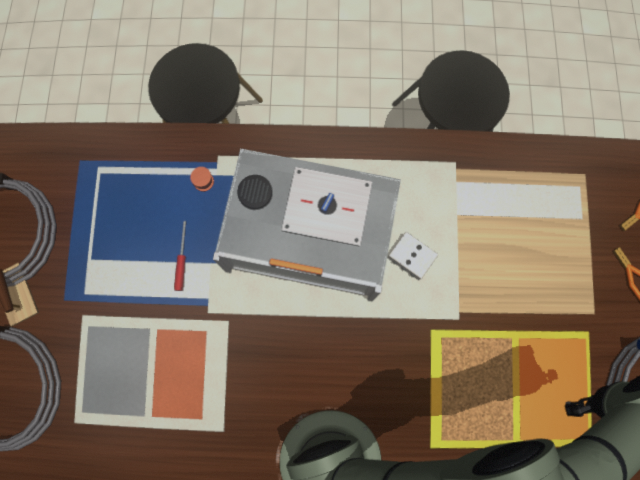

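The pictures show the box with its roof, the red marks at top (306,201) and (348,209), the fastener at (327,204), and the raised orange handle at (296,268) in top and (357,249) in scene. Next step: measure them.

```bash
cat > h.py <<'E'
import cv2,numpy as np
from scipy.spatial.transform import Rotation as R
def cam(d,s=None):
    f=240/np.tan(np.radians(d["fovy"])/2)
    K=np.array([[f,0,d["cx"]],[0,f,d["cy"]],[0,0,1]])
    if "rvec" in d:
        Rc=cv2.Rodrigues(np.array(d["rvec"]))[0].T; o=-Rc@np.array(d["tvec"])
    else:
        T=np.array(d["tool_from_camera"]);Rt=R.from_quat(s["orientation"]).as_matrix()
        Rc=Rt@T[:3,:3];o=Rt@T[:3,3]+s["ee_pos"]
    return K,np.array(d["dist"]),Rc,o
def ray(c,uv):
    K,D,Rc,o=c
    p=cv2.undistortPoints(np.array(uv,float).reshape(-1,1,2),K,D).reshape(-1,2)
    return o,np.c_[p,np.ones(len(p))]@Rc.T
def plane(c,uv,z):
    o,v=ray(c,uv);return o+v*((z-o[2])/v[:,2])[:,None]
def tri(c1,u1,c2,u2):
    o1,a=ray(c1,u1);o2,b=ray(c2,u2);out=[]
    for x,y in zip(a,b):
        t=np.linalg.lstsq(np.c_[x,-y],o2-o1,rcond=None)[0]
        p,q=o1+t[0]*x,o2+t[1]*y;out.append(np.r_[(p+q)/2,np.linalg.norm(p-q)])
    return np.array(out)
def blobs(im,lo,hi,roi,amin=15):
    h=cv2.cvtColor(im,cv2.COLOR_BGR2HSV);m=cv2.inRange(h,lo,hi)
    if lo[0]==0: m|=cv2.inRange(h,(172,lo[1],lo[2]),(180,255,255))
    k=np.zeros_like(m);x0,y0,x1,y1=roi;k[y0:y1,x0:x1]=m[y0:y1,x0:x1]
    cs=[c for c in cv2.findContours(k,0,2)[0] if cv2.contourArea(c)>=amin]
    return sorted(cs,key=cv2.contourArea,reverse=True)
E
python3 - <<'E'
from h import *
np.set_printoptions(precision=4,suppress=True)
S=np.load("pics/scene0.npy",allow_pickle=True).item();T=np.load("pics/top0.npy",allow_pickle=True).item()
cs,ct=cam(S),cam(T)
res={}
for n,d,roi in(("s",S,(245,140,400,290)),("t",T,(220,160,400,300))):
    for nm,lo,hi in(("red",(0,120,60),(6,255,255)),("org",(8,150,60),(22,255,255)),("blue",(100,90,40),(130,255,255))):
        b=blobs(d["pixels"],lo,hi,roi,8);r=[cv2.minAreaRect(c) for c in b]
        res[n+nm]=r;print(n,nm,[(np.round(x[0],1),np.round(x[1],1),round(x[2])) for x in r])
def ends(r):
    p=cv2.boxPoints(r);
    e=[(p[0]+p[1])/2,(p[2]+p[3])/2] if np.linalg.norm(p[0]-p[1])<np.linalg.norm(p[1]-p[2]) else [(p[1]+p[2])/2,(p[3]+p[0])/2]
    return np.array(e)
rs=sorted([r[0] for r in res["sred"][:2]]);rt=sorted([r[0] for r in res["tred"][:2]])
for z in(.218,):print("red",plane(cs,rs,z),plane(ct,rt,z))
print("tri red",tri(cs,rs,ct,rt))
o=tri(cs,[res["sorg"][0][0]],ct,[res["torg"][0][0]]);print("handle",o)
print("handle ends top",plane(ct,ends(res["torg"][0]),o[0,2]),plane(cs,ends(res["sorg"][0]),o[0,2]))
print("blue ends top",plane(ct,ends(res["tblue"][0]),.254), plane(cs,ends(res["sblue"][0]),.254))
cv2.imwrite("pics/crop.png",np.hstack([cv2.resize(T["pixels"][170:240,285:375],None,fx=4,fy=4,interpolation=2),cv2.resize(S["pixels"][155:225,260:350],None,fx=4,fy=4,interpolation=2)]))
E
```

```text
s red [(array([320. , 174.5]), array([ 2.1, 12. ]), 45), (array([287.5, 208. ]), array([ 2.1, 13.4]), 45)]
s org [(array([356.9, 247.8]), array([ 7.5, 62.4]), 42), (array([250.8, 152.3]), array([11.9, 37.4]), 34), (array([258.3, 159. ]), array([ 3.5, 48. ]), 36), (array([394.7, 280.4]), array([ 2.8, 20.6]), 30)]
s blue [(array([303.6, 185.6]), array([21.6,  7.1]), 54)]
t red []
t org []
t blue [(array([226., 202.]), array([52., 12.]), 90), (array([328.7, 202.6]), array([ 1.8, 17.4]), 27)]Traceback (most recent call last):
  File "<stdin>", line 15, in <module>
  File "h.py", line 17, in plane
    o,v=ray(c,uv);return o+v*((z-o[2])/v[:,2])[:,None]
        ~~~^^^^^^
  File "h.py", line 14, in ray
    p=cv2.undistortPoints(np.array(uv,float).reshape(-1,1,2),K,D).reshape(-1,2)
      ~~~~~~~~~~~~~~~~~~~^^^^^^^^^^^^^^^^^^^^^^^^^^^^^^^^^^^^^^^^
cv2.error: OpenCV(4.12.0) /io/opencv/modules/calib3d/src/undistort.dispatch.cpp:347: error: (-215:Assertion failed) CV_IS_MAT(_src) && CV_IS_MAT(_dst) && (_src->rows == 1 || _src->cols == 1) && (_dst->rows == 1 || _dst->cols == 1) && _src->cols + _src->rows - 1 == _dst->rows + _dst->cols - 1 && (CV_MAT_TYPE(_src->type) == CV_32FC2 || CV_MAT_TYPE(_src->type) == CV_64FC2) && (CV_MAT_TYPE(_dst->type) == CV_32FC2 || CV_MAT_TYPE(_dst->type) == CV_64FC2) in function 'cvUndistortPointsInternal'
```

```bash
cat > m.py <<'E'
from h import *
np.set_printoptions(precision=4,suppress=True)
S=np.load("pics/scene0.npy",allow_pickle=True).item();T=np.load("pics/top0.npy",allow_pickle=True).item()
cs,ct=cam(S),cam(T)
H=cv2.cvtColor(T["pixels"],cv2.COLOR_BGR2HSV)
print(H[201,302:310].tolist(),H[264:271,296].tolist(),H[196,326:336].tolist())
def ends(r):
    p=cv2.boxPoints(r);
    e=[(p[0]+p[1])/2,(p[2]+p[3])/2] if np.linalg.norm(p[0]-p[1])<np.linalg.norm(p[1]-p[2]) else [(p[1]+p[2])/2,(p[3]+p[0])/2]
    return np.array(e)
res={}
for n,d,rois in(("s",S,((275,165,335,220),(325,215,390,285))),("t",T,((295,190,360,220),(260,250,340,285)))):
    for nm,lo,hi,i in(("red",(0,90,60),(10,255,255),0),("org",(5,130,60),(22,255,255),1),("blue",(100,90,40),(130,255,255),0)):
        b=blobs(d["pixels"],lo,hi,rois[i],5);r=[cv2.minAreaRect(c) for c in b]
        res[n+nm]=r;print(n,nm,[(np.round(x[0],1),np.round(x[1],1),round(x[2])) for x in r])
a,b=sorted(r[0] for r in res["sred"][:2]),sorted(r[0] for r in res["tred"][:2])
print("red",plane(cs,a,.218),plane(ct,b,.218),tri(cs,a,ct,b))
o=tri(cs,[res["sorg"][0][0]],ct,[res["torg"][0][0]]);print("handle",o)
print("ends",plane(ct,ends(res["torg"][0]),o[0,2]),plane(cs,ends(res["sorg"][0]),o[0,2]))
print("blue ends",plane(ct,ends(res["tblue"][0]),.254), plane(cs,ends(res["sblue"][0]),.254))
E
python3 -c "
from h import *
S=cv2.imread('pics/scene0.png');T=cv2.imread('pics/top0.png')
cv2.imwrite('pics/crop.png',np.hstack([cv2.resize(x,None,fx=4,fy=4,interpolation=2) for x in (T[170:290,275:375],S[155:275,280:380])]))"
python3 m.py
```

```text
[[1, 88, 188], [1, 101, 186], [1, 117, 179], [1, 134, 177], [1, 136, 182], [1, 135, 185], [1, 132, 186], [1, 125, 181]] [[13, 150, 189], [15, 149, 194], [16, 145, 193], [16, 145, 192], [14, 145, 183], [10, 127, 154], [6, 30, 136]] [[120, 11, 97], [112, 88, 122], [111, 107, 152], [109, 50, 168], [106, 32, 175], [110, 77, 172], [111, 121, 154], [112, 76, 135], [110, 9, 165], [15, 3, 194]]
s red [(array([287.8, 208.3]), array([ 2.8, 13.4]), 45), (array([320.5, 174.5]), array([ 2.8, 12.7]), 45)]
s org [(array([357.1, 247.6]), array([ 7.6, 63. ]), 42)]
s blue [(array([303.6, 185.6]), array([21.6,  7.1]), 54)]
t red [(array([348., 209.]), array([10.2,  1.6]), 11), (array([306. , 200.9]), array([10.2,  1.5]), 9)]
t org [(array([295.5, 266.1]), array([52.4,  5.5]), 11)]
t blue [(array([328.7, 202.6]), array([ 1.8, 17.4]), 27), (array([324.7, 201.1]), array([ 1.7, 16.6]), 25)]
red [[ 0.6589  0.0783  0.218 ]
 [ 0.6408 -0.0248  0.218 ]] [[ 0.6577  0.0784  0.218 ]
 [ 0.6398 -0.0263  0.218 ]] [[ 0.6584  0.0783  0.2178  0.0012]
 [ 0.6415 -0.0266  0.2133  0.0009]]
handle [[0.4822 0.0964 0.288  0.0009]]
ends [[0.4921 0.1562 0.288 ]
 [0.4713 0.037  0.288 ]] [[0.472  0.0334 0.288 ]
 [0.4929 0.1573 0.288 ]]
blue ends [[0.6648 0.0135 0.254 ]
 [0.6251 0.0315 0.254 ]] [[0.6705 0.0192 0.254 ]
 [0.627  0.0386 0.254 ]]
```

View pics/crop.png

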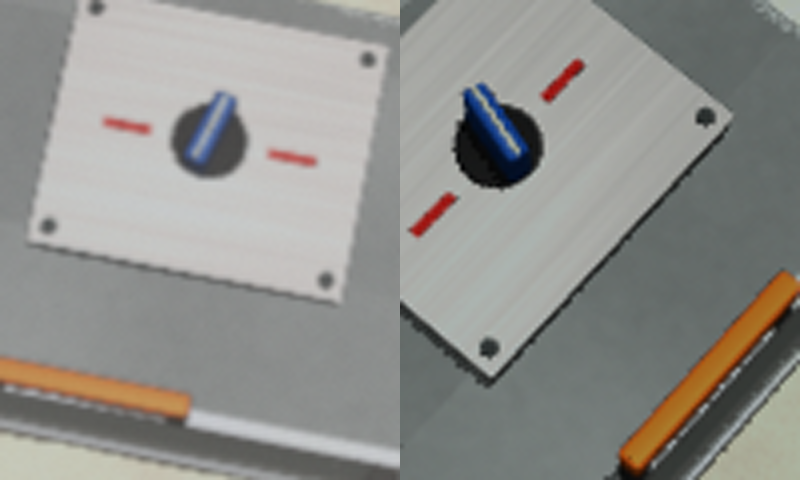

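Box yaw is about -9.8°, and the fastener axis is at (0.649, 0.0265). The handle, at (0.482, 0.096, 0.288), agrees with the box geometry, so the sash is raised about 5 cm. The bar is at world -24.2°, so it needs about +75° clockwise. Next step: work out the first moves.

```bash
cat > go.py <<'E'
import sys
from h import *
from bench import sense
# args: x y z toolx_angle -> slide cm, rot z deg in tool axes
x,y,z,a=map(float,sys.argv[1:5]);s=sense();Rt=R.from_quat(s["orientation"])
d=Rt.inv().apply(np.array([x,y,z])-s["ee_pos"])*100
a=np.radians(a);G=R.from_matrix(np.array([[np.cos(a),np.sin(a),0],[np.sin(a),-np.cos(a),0],[0,0,-1]]).T)
print("t",s["time"],"pos",s["ee_pos"].round(4),"F",s["wrist_force"].round(1),"slide",d.round(2),"rot",np.degrees((Rt.inv()*G).as_rotvec()).round(2),"q",s["joint_pos"].round(2))
E
python3 go.py 0.42 -0.3 0.36 80.2; python3 go.py 0.4815 0.0965 0.325 80.2
```

```text
t 0.1 pos [ 0.1827 -0.5974  0.2308] F [0.4 0.4 0.5] slide [ 31.39 -21.51 -12.9 ] rot [-5.00e-02 -3.00e-02 -6.32e+01] q [ 1.2   0.52 -0.04  1.6   0.02  1.02 -0.11]
t 0.1 pos [ 0.1827 -0.5974  0.2308] F [0.4 0.4 0.5] slide [ 48.87 -57.63  -9.37] rot [-5.00e-02 -3.00e-02 -6.32e+01] q [ 1.2   0.52 -0.04  1.6   0.02  1.02 -0.11]
```

```bash
python3 -m inch '[{"slide":[31.4,-21.5,-12.9],"rot":[0,0,-63],"jaw":-1},{"slide":[31.4,-21.5,-12.9],"rot":[0,0,-63],"jaw":-1},{"slide":[31.4,-21.5,-12.9],"rot":[0,0,-63],"jaw":-1},{"slide":[31.4,-21.5,-12.9],"rot":[0,0,-63],"jaw":-1},{"slide":[31.4,-21.5,-12.9],"rot":[0,0,-63],"jaw":-1},{"slide":[31.4,-21.5,-12.9],"rot":[0,0,-63],"jaw":-1},{"slide":[31.4,-21.5,-12.9],"rot":[0,0,-63],"jaw":-1},{"slide":[31.4,-21.5,-12.9],"rot":[0,0,-63],"jaw":-1},{"slide":[48.9,-57.6,-10.9],"rot":[0,0,-63],"jaw":-1},{"slide":[48.9,-57.6,-10.9],"rot":[0,0,-63],"jaw":-1}]' 30; python3 go.py 0.4815 0.0965 0.325 80.2
```

```text
time: 1.1
ee_pos: [0.435, -0.201, 0.3548]
orientation: [0.766, 0.643, 0.0, 0.0]
wrist_force: [2.0, 0.7, -0.2]
width: 0.003
gripper_force: 0.0
t 1.1 pos [ 0.435  -0.201   0.3548] F [ 2.   0.7 -0.2] slide [30.11 -0.58  2.99] rot [ 0.01 -0.01 -0.18] q [ 0.72  0.19 -0.48  1.78  0.09  1.19  0.04]
```

```bash
python3 -m inch '[{"slide":[30.1,-0.6,2.0],"rot":[0,0,0],"jaw":-1},{"slide":[30.1,-0.6,2.0],"rot":[0,0,0],"jaw":-1},{"slide":[30.1,-0.6,2.0],"rot":[0,0,0],"jaw":-1},{"slide":[30.1,-0.6,2.0],"rot":[0,0,0],"jaw":-1},{"slide":[30.1,-0.6,2.0],"rot":[0,0,0],"jaw":-1},{"slide":[30.1,-0.6,2.0],"rot":[0,0,0],"jaw":-1},{"slide":[30.1,-0.6,2.0],"rot":[0,0,0],"jaw":-1},{"slide":[30.1,-0.6,2.0],"rot":[0,0,0],"jaw":-1},{"slide":[30.1,-0.6,2.0],"rot":[0,0,0],"jaw":-1}]'; python3 go.py 0.4815 0.0965 0.27 80.2
python3 - <<'E'
from bench import *
import cv2,numpy as np
from h import *
s=sense();d=snapshot("wrist");cv2.imwrite("pics/w1.png",d["pixels"])
print(d["tool_from_camera"],d["fovy"],d["dist"])
c=cam(d,s);K,D,Rc,o=c
P=np.array([[.4822,.0964,.29],[.649,.0265,.218]])
print(cv2.projectPoints(P,cv2.Rodrigues(Rc.T)[0],-Rc.T@o,K,D)[0].reshape(-1,2))
E
```

```text
time: 2.0
ee_pos: [0.481, 0.0935, 0.3347]
orientation: [0.766, 0.642, -0.0, 0.0]
wrist_force: [-0.2, 0.4, 0.3]
width: 0.004
gripper_force: 0.0
t 2.0 pos [0.481  0.0935 0.3347] F [-0.2  0.4  0.3] slide [ 0.31 -0.    6.47] rot [-0.02  0.03 -0.26] q [ 0.25  0.25 -0.68  1.78  0.17  1.17 -0.66]
[[ 5.67843957e-04 -9.46771683e-01 -3.21905355e-01  8.21789027e-02]
 [ 9.99999829e-01  5.81933709e-04  5.24548670e-05  2.68205963e-04]
 [ 1.37664794e-04 -3.21905330e-01  9.46771852e-01 -1.41790565e-01]
 [ 0.00000000e+00  0.00000000e+00  0.00000000e+00  1.00000000e+00]] 69.33075707919842 [-0.02637655  0.          0.          0.          0.        ]
[[317.36204692 266.54133954]
 [531.3040518  276.64377927]]
```

View pics/w1.png

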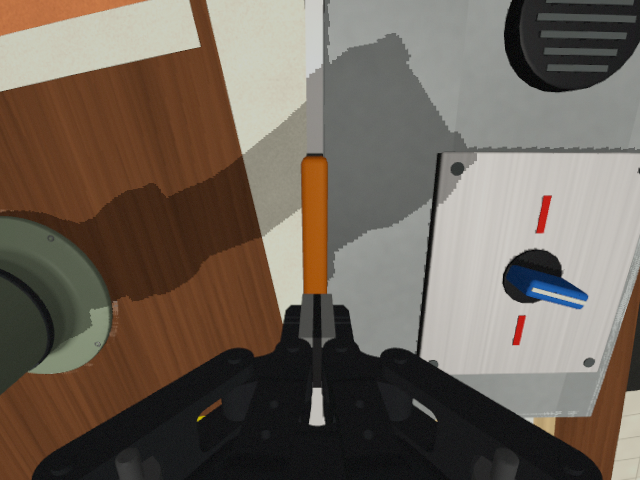

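The handle is centred under the fingertips at column 314, and the fastener disc, at (532,277), is where it was predicted. Next step: push the sash down.

```bash
python3 -m inch '[{"slide":[0.3,0,3],"rot":[0,0,0],"jaw":-1},{"slide":[0.3,0,4],"rot":[0,0,0],"jaw":-1},{"slide":[0.3,0,4.8],"rot":[0,0,0],"jaw":-1},{"slide":[0.3,0,5.6],"rot":[0,0,0],"jaw":-1},{"slide":[0.3,0,6.4],"rot":[0,0,0],"jaw":-1},{"slide":[0.3,0,7.2],"rot":[0,0,0],"jaw":-1},{"slide":[0.3,0,7.9],"rot":[0,0,0],"jaw":-1},{"slide":[0.3,0,8.4],"rot":[0,0,0],"jaw":-1},{"slide":[0.3,0,8.7],"rot":[0,0,0],"jaw":-1}]'; python3 go.py 0.4815 0.0965 0.246 80.2
```

```text
time: 2.95
ee_pos: [0.4814, 0.0963, 0.2481]
orientation: [0.766, 0.642, -0.001, 0.0]
wrist_force: [-3.4, -3.2, 5.9]
width: 0.0
gripper_force: 3.0
t 2.95 pos [0.4814 0.0963 0.2481] F [-3.4 -3.2  5.9] slide [0.02 0.01 0.21] rot [-0.03  0.07 -0.27] q [ 0.21  0.35 -0.66  1.9   0.25  0.98 -0.74]
```

```bash
python3 -m inch '[{"slide":[0,0,0.2],"rot":[0,0,0],"jaw":-1},{"slide":[0,0,0.4],"rot":[0,0,0],"jaw":-1},{"slide":[0,0,0.6],"rot":[0,0,0],"jaw":-1},{"slide":[0,0,0.6],"rot":[0,0,0],"jaw":-1},{"slide":[0,0,0.6],"rot":[0,0,0],"jaw":-1}]'; python3 go.py 0.4815 0.0965 0.32 155.6
```

```text
time: 3.45
ee_pos: [0.4817, 0.0963, 0.2452]
orientation: [0.767, 0.642, -0.0, 0.002]
wrist_force: [-23.9, -9.8, 66.2]
width: -0.0
gripper_force: 33.0
t 3.45 pos [0.4817 0.0963 0.2452] F [-23.9  -9.8  66.2] slide [-0.   -0.01 -7.48] rot [ 2.00e-02  1.90e-01 -7.57e+01] q [ 0.2   0.35 -0.66  1.9   0.26  0.97 -0.75]
```

```bash
python3 -m inch '[{"slide":[0,0,-4],"rot":[0,0,0],"jaw":-1},{"slide":[0,0,-8.5],"rot":[0,0,-8],"jaw":1},{"slide":[-4,17.7,-8.5],"rot":[0,0,-75.6],"jaw":1},{"slide":[-4,17.7,-8.5],"rot":[0,0,-75.6],"jaw":1},{"slide":[-4,17.7,-8.5],"rot":[0,0,-75.6],"jaw":1},{"slide":[-4,17.7,-8.5],"rot":[0,0,-75.6],"jaw":1},{"slide":[-4,17.7,-8.5],"rot":[0,0,-75.6],"jaw":1},{"slide":[-4,17.7,-8.5],"rot":[0,0,-75.6],"jaw":1},{"slide":[-4,17.7,-8.5],"rot":[0,0,-75.6],"jaw":1},{"slide":[-4,17.7,-8.5],"rot":[0,0,-75.6],"jaw":1}]'
python3 -m inch '[{"slide":[0,0,0],"rot":[0,0,-6],"jaw":1},{"slide":[0,0,0],"rot":[0,0,-6],"jaw":1},{"slide":[0,0,0],"rot":[0,0,-6],"jaw":1}]'
python3 go.py 0.649 0.0265 0.228 155.6
python3 - <<'E'
from bench import *
import cv2,numpy as np
from h import *
s=sense();d=snapshot("wrist");cv2.imwrite("pics/w2.png",d["pixels"]);np.save("pics/w2.npy",dict(d=d,s=s),allow_pickle=True)
d=snapshot("top");cv2.imwrite("pics/t2.png",d["pixels"])
E
```

```text
time: 4.45
ee_pos: [0.6489, 0.0262, 0.3271]
orientation: [0.209, 0.978, -0.0, -0.0]
wrist_force: [-0.1, -0.5, -0.3]
width: 1.003
gripper_force: 0.0
time: 4.75
ee_pos: [0.6489, 0.0266, 0.3271]
orientation: [0.162, 0.987, -0.0, -0.0]
wrist_force: [-0.8, 0.5, -0.1]
width: 1.002
gripper_force: 0.0
t 4.75 pos [0.6489 0.0266 0.3271] F [-0.8  0.5 -0.1] slide [-0.01 -0.    9.91] rot [-0.01 -0.01  5.76] q [ 0.4   0.61 -0.89  1.37  0.47  1.38  0.75]
```

View pics/w2.png

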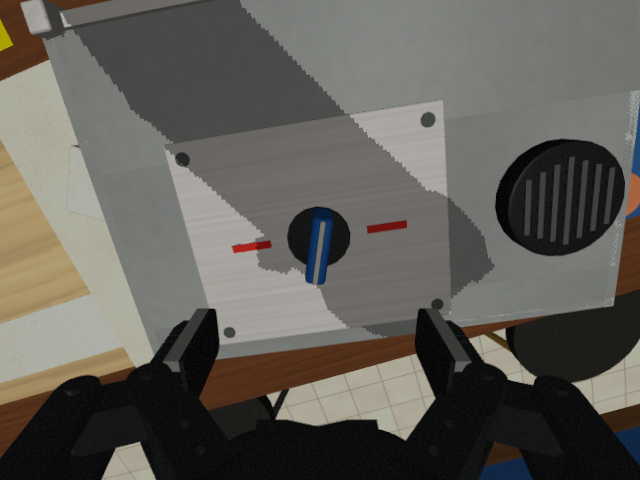

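The wrist view shows the bar's white line from about (324,222) to (318,284) and the red marks at (252,247) and (387,226). Next step: check the axis and bar angle from here.

```bash
python3 - <<'E'
from h import *
X=np.load("pics/w2.npy",allow_pickle=True).item();d,s=X["d"],X["s"];c=cam(d,s)
b=blobs(d["pixels"],(0,120,50),(8,255,255),(220,200,420,270));r=sorted([cv2.minAreaRect(k)[0] for k in b[:2]])
p=plane(c,r,.218);print(p,p.mean(0),"yaw",np.degrees(np.arctan2(p[1,1]-p[0,1],p[1,0]-p[0,0]))-90)
hsv=cv2.cvtColor(d["pixels"],cv2.COLOR_BGR2HSV)
m=cv2.inRange(hsv,(100,100,30),(130,255,255));k=np.zeros_like(m);k[195:295,290:350]=m[195:295,290:350]
pts=np.argwhere(k)[:,::-1]
im=d["pixels"];white=cv2.inRange(hsv,(0,0,110),(180,110,255));hull=cv2.convexHull(pts.astype(np.int32));h=np.zeros_like(m);cv2.fillConvexPoly(h,hull,255)
w=np.argwhere(white&cv2.erode(h,np.ones((3,3))))[:,::-1];print(len(w))
q=plane(c,w,.256)[:,:2];mu=q.mean(0);v=np.linalg.svd(q-mu)[2][0];t=(q-mu)@v
print("line mid",mu+v*(t.max()+t.min())/2,"len",np.ptp(t),"ang",np.degrees(np.arctan2(v[1],v[0])))
E
```

```text
[[ 0.63928419 -0.02365403  0.218     ]
 [ 0.65691698  0.07874649  0.218     ]] [0.64810059 0.02754623 0.218     ] yaw -9.770194416940896
210
line mid [0.64725346 0.0278539 ] len 0.04226039731944037 ang -25.548900959264135
```

```bash
python3 -m inch '[{"slide":[0.1,0.05,4],"rot":[0,0,6.5],"jaw":0.3},{"slide":[0.1,0.05,7],"rot":[0,0,6.5],"jaw":0},{"slide":[0.1,0.05,9],"rot":[0,0,6.5],"jaw":-0.1},{"slide":[0.1,0.05,9.9],"rot":[0,0,6.5],"jaw":-0.1},{"slide":[0.1,0.05,9.9],"rot":[0,0,6.5],"jaw":-1},{"slide":[0.1,0.05,9.9],"rot":[0,0,6.5],"jaw":-1},{"slide":[0.1,0.05,9.9],"rot":[0,0,6.5],"jaw":-1},{"slide":[0.1,0.05,9.9],"rot":[0,0,6.5],"jaw":-1},{"slide":[0.1,0.05,9.9],"rot":[0,0,6.5],"jaw":-1}]' 50; python3 go.py 0.648 0.0273 0.228 80.2;python3 -c "
from bench import *;print(sense()['torque'],sense()['wrist_force'])"
```

```text
time: 5.75
ee_pos: [0.6484, 0.0281, 0.2286]
orientation: [0.216, 0.976, 0.0, 0.0]
wrist_force: [-0.2, -1.6, 1.8]
width: 0.153
gripper_force: 51.6
t 5.75 pos [0.6484 0.0281 0.2286] F [-0.2 -1.6  1.8] slide [-0.   -0.09  0.06] rot [5.000e-02 3.000e-02 7.489e+01] q [ 0.38  0.68 -0.83  1.51  0.53  1.19  0.59]
[-0.21056155  0.23678787 -0.09701715] [-0.22021452 -1.57129082  1.81124656]
```

Gripped at about 13 mm. Next step: turn clockwise 75° to bring the bar along the box's y axis.

```bash
python3 -m inch '[{"slide":[0,0,0],"rot":[0,0,8],"jaw":-1},{"slide":[0,0,0],"rot":[0,0,16],"jaw":-1},{"slide":[0,0,0],"rot":[0,0,24],"jaw":-1},{"slide":[0,0,0],"rot":[0,0,32],"jaw":-1},{"slide":[0,0,0],"rot":[0,0,40],"jaw":-1},{"slide":[0,0,0],"rot":[0,0,48],"jaw":-1},{"slide":[0,0,0],"rot":[0,0,56],"jaw":-1},{"slide":[0,0,0],"rot":[0,0,64],"jaw":-1},{"slide":[0,0,0],"rot":[0,0,71],"jaw":-1},{"slide":[0,0,0],"rot":[0,0,75],"jaw":-1}]' 
python3 -m inch '[{"slide":[0,0,0],"rot":[0,0,0],"jaw":-1},{"slide":[0,0,0],"rot":[0,0,0],"jaw":-1},{"slide":[0,0,0],"rot":[0,0,0],"jaw":-1},{"slide":[0,0,0],"rot":[0,0,0],"jaw":-1}]'
python3 go.py 0.648 0.0273 0.22 80.2
python3 - <<'E'
from bench import *
import cv2,numpy as np
s=sense();print(s["torque"])
d=snapshot("wrist");d2=snapshot("scene");cv2.imwrite("pics/w3.png",np.hstack([cv2.resize(d["pixels"],(400,300)),cv2.resize(d2["pixels"][150:270,230:390],(400,300),interpolation=2)]))
E
```

```text
time: 6.75
ee_pos: [0.6482, 0.028, 0.2284]
orientation: [0.767, 0.642, 0.0, 0.0]
wrist_force: [-1.4, -2.8, 2.4]
width: 0.156
gripper_force: 51.6
time: 7.15
ee_pos: [0.6482, 0.028, 0.228]
orientation: [0.765, 0.644, 0.0, 0.0]
wrist_force: [-1.6, -2.3, 2.5]
width: 0.152
gripper_force: 51.7
t 7.15 pos [0.6482 0.028  0.228 ] F [-1.6 -2.3  2.5] slide [-0.08 -0.01  0.8 ] rot [ 0.01 -0.01 -0.04] q [ 0.21  0.61 -0.53  1.52  0.33  1.11 -0.57]
[-0.61424021  0.22590307  0.04502468]
```

View pics/w3.png

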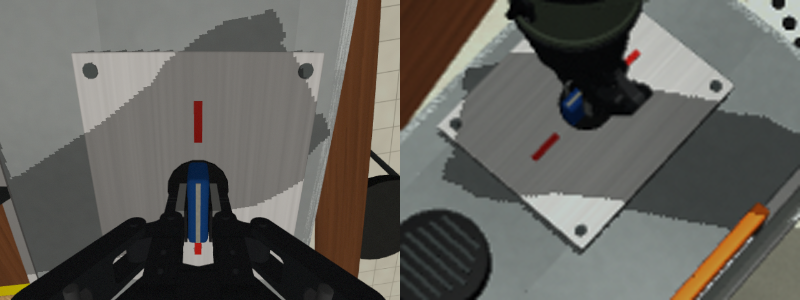

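The white line and both red marks share column 198 in the wrist view, so the slot is aligned and gripped. Next step: press down.

```bash
python3 -m inch '[{"slide":[0,0,0.2],"rot":[0,0,0],"jaw":-1},{"slide":[0,0,0.4],"rot":[0,0,0],"jaw":-1},{"slide":[0,0,0.6],"rot":[0,0,0],"jaw":-1},{"slide":[0,0,0.8],"rot":[0,0,0],"jaw":-1},{"slide":[0,0,0.95],"rot":[0,0,0],"jaw":-1},{"slide":[0,0,0.95],"rot":[0,0,0],"jaw":-1},{"slide":[0,0,0.95],"rot":[0,0,0],"jaw":-1},{"slide":[0,0,0.95],"rot":[0,0,0],"jaw":-1}]' 80; python3 go.py 0.648 0.028 0.22 80.2
```

```text
time: 8.05
ee_pos: [0.6484, 0.0281, 0.2206]
orientation: [0.766, 0.643, 0.001, 0.001]
wrist_force: [-11.9, -4.6, 33.3]
width: 0.146
gripper_force: 87.0
t 8.05 pos [0.6484 0.0281 0.2206] F [-11.9  -4.6  33.3] slide [-0.01 -0.04  0.06] rot [ 0.11  0.01 -0.11] q [ 0.2   0.62 -0.53  1.52  0.34  1.09 -0.58]
```

```bash
python3 - <<'E'
from bench import *
from h import *
s=sense();d=snapshot("wrist");a=cv2.resize(d["pixels"],(400,300));b=cv2.imread("pics/w3.png")
for im in(b,a):
    for k in blobs(im,(0,120,50),(8,255,255),(185,90,215,260),8): print(np.round(cv2.minAreaRect(k)[0],1),cv2.boundingRect(k))
sc=snapshot("scene");t=snapshot("top")
cs=cam(sc);ct=cam(t)
u=[cv2.minAreaRect(blobs(x["pixels"],(5,110,60),(22,255,255),r,20)[0]) for x,r in((sc,(310,200,410,300)),(t,(250,245,340,295)))]
print("handle",tri(cs,[u[0][0]],ct,[u[1][0]]),u)
cv2.imwrite("pics/e.png",np.hstack([a,cv2.resize(sc["pixels"][150:270,230:390],(400,300),interpolation=2)]))
print(s["time"],s["wrist_force"],s["gripper_force"])
E
```

```text
[197.5 121.5] (194, 101, 8, 42)
[197.5 248.5] (195, 243, 6, 12)
[197.  121.5] (193, 101, 9, 42)
[197.  248.5] (194, 243, 7, 12)
handle [[0.4821467  0.09580881 0.23321474 0.00163947]] [((355.3966064453125, 254.79417419433594), (7.550047397613525, 60.293434143066406), 41.53177261352539), ((296.4143981933594, 269.945068359375), (50.57332992553711, 6.080885887145996), 10.885526657104492)]
8.05 [-11.94246291  -4.64598028  33.30000774] 86.95911526679993
```

View pics/e.png

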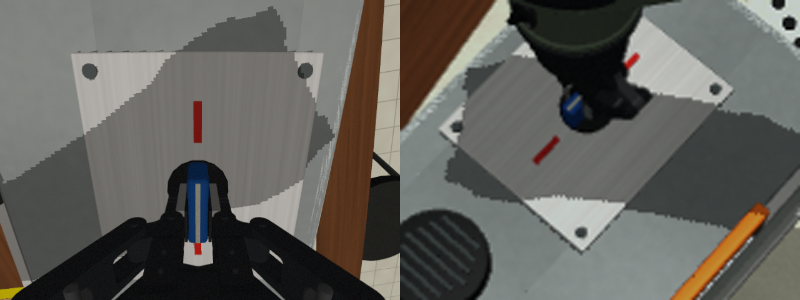

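The panel moved down with the gripper: the marks sit at the same wrist pixels, (197,121), after 7.4 mm of travel plus preload. Its edge shadow is gone, it reacts with 33 N, and the sash handle reads about 0.233–0.238 m high, so the sash is down. Next step: hand in.

```bash
python3 -c "
from bench import *;print(sign_off())"
```

```text
the job is handed in; nothing more can be done
None
```

I pushed the sash fully down, turned the fastener until its slot lined up with the red marks, and handed in with the gripper still holding the panel pressed home at about 33 N; no verdict came back.

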